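# Change-over of a tablet packer: clear the cassettes, set width guide and feed gap

### The arm

A 7-joint arm with a two-finger parallel gripper is mounted at the origin on the work surface. World frame = base frame: x ahead of the robot, y to its left, z up, the work surface at z = 0. Lengths are in m, angles in rad, forces in N, time in s.
With the tool pointing down it reaches from about 0.35 to 0.775 m from the base axis. Payload 3.1 kg.
Tool frame: the origin (TCP) lies midway between the tips of the shut fingers; the grasp point (between the pads) lies 19 mm behind it (r.tcp_to_grasp is the distance from the TCP to the grasp point, in m); z points along the fingers, y is the line along which they close (so a half turn about z gives the same grasp; the last joint's range is limited). The gripper opens to 85 mm and grips with 20 to 120 N. Pads are 22 mm wide; open, the fingers measure 114 mm over their backs; the gripper's body (76 mm by 85 mm) begins 54 mm behind the grasp point. The pads swing forward as they close: fully open they stand 13 mm farther back than shut.
Start: joints at [-1.291, 0.311, 0.014, 1.512, -0.004, 1.319, -0.027], TCP at [0.174, 0.522, 0.231] pointing down, gripper open.
Joint ranges: [-2.7, 2.7], [-0.3, 1.91], [-1.27, 1.3], [0.12, 2.57], [-1.44, 4.58], [0.2, 2.03], [-3.05, 3.05]. Speed limits (rad/s): [2.79, 2.79, 3.14, 3.14, 3.14, 3.14, 3.14].

### API

Orientations are given as a 3x3 rotation matrix whose columns are the frame's x, y, z axes.
In Python, from rig import sensors, snapshot, job, r gives the robot as it stands.
- The arm moves only by the shell command python3 -m crank 'ROWS' [FORCE]. ROWS is JSON, a list of rows, each a list of 3 entries, a list of its own where there are three numbers: the shift along the tool's x, y, z in cm, then the turn, a rotation vector about the tool's x, y, z in rad, then the finger opening in cm, from 0 to 8.54. In form: [[[dx, dy, dz], [rx, ry, rz], fingers], ...]. A call has 1 to 12 rows; each row shifts and turns the commanded pose from where the row before left it, along the tool's axes as they then stand; what a row does not reach is not made up. A row lasts 1/10 s, in which the tool goes at most 50 mm and 8.59 degrees, less where a joint would pass 70% of its speed; a pose out of reach is approached as far as the arm can. A call is refused whole if a number of a shift passes 5 or a number of a turn 0.15, either way. A call with a gripper value outside its range is refused whole. The fingers move at their own pace and stop on an object; FORCE is the grip in N (left out, the last holds). Time passes only in rows, so rows that do not move let the fingers close. It gives the time, the measured TCP pose, the force, the opening and the grip force at its end, in the units of the state.
- sensors.sense(): the state, without advancing time (a new reading comes with each control period).
- snapshot(name): name is "side" or "top"; returns a dict with "image" (384x512x3 uint8, blue, green, red), "camera_matrix" (3x3 intrinsics, pixels), "R" (3x3) and "t" (3): a world point X has camera coordinates R X + t. Camera axes: x right, y down, z forward; pixel columns grow to the right and rows downward; lengths in m; the calibration is good to about 2 mm. A picture is of the moment at which its call begins. There is no depth.
- job.sign_off(): hands the job in; it is judged then, once.
The state is a dict: "clock": time; "joint_pos": joint angles; "joint_velocities": joint speeds; "joint_torque": joint torques, N m; "position": TCP position; "tcp_rot": TCP orientation; "wrist_force": force on the tool from outside, world axes, zero at the start; "wrist_torque": the same for the moment, N m; "opening": opening from 0.0 (shut) to 1.0 (fully open); "gripper_force": force on a finger pad.
Only numpy, scipy, OpenCV 4.12 (cv2) and the standard library are available. Lean on these libraries where they do the work, as an engineer would, in place of code of your own. Each camera call takes 0.05 s, during which the arm holds its last target. There are 200 camera calls.

### The job

Change the tablet packer over for the next batch: pull every tall amber cassette out of the dock and put it in the white basket, leaving the squat cassette plugged in and the bottles and jar undisturbed. Slide the black width-guide grip until it is level with its mark beside the track. Set the feed-gap handwheel to its set mark against the screw's backlash: wind it clockwise (seen from above) about an eighth of a turn past the mark, then bring it back anticlockwise, without reversing again, so that the white line stops exactly at the mark.

Things in the scene. Friction and masses are not known exactly. Their poses are not given: they have to be found in the camera images.
- dock: Low white bar fixed to the table, 342 (its y) x 66 (x) x 23.5 mm, with five 38.5 mm square wells 66 mm apart along y, the middle one at its centre; well floor 6 mm above the table. A sprung plunger in each well's back wall snaps into the groove of the cassette foot: a straight pull up of 5 to 10 N frees it; lifted 25 mm it is clear. Origin: centre of underside; +x away from robot.
- cassette1: Tall amber cassette, plugged upright in one of the dock's wells (which one varies; 2 to 4 tall ones are present), about 0.16 kg: foot 36 x 36 x 18 mm with a groove, above it a body 48 mm (its x) x 44 mm (its y), total height 84 mm. Origin: centre of the foot's underside; z up through the cassette.
- cassette2: Tall amber cassette, plugged upright in one of the dock's wells (which one varies; 2 to 4 tall ones are present), about 0.16 kg: foot 36 x 36 x 18 mm with a groove, above it a body 48 mm (its x) x 44 mm (its y), total height 84 mm. Origin: centre of the foot's underside; z up through the cassette.
- cassette3: Tall amber cassette, plugged upright in one of the dock's wells (which one varies; 2 to 4 tall ones are present), about 0.16 kg: foot 36 x 36 x 18 mm with a groove, above it a body 48 mm (its x) x 44 mm (its y), total height 84 mm. Origin: centre of the foot's underside; z up through the cassette.
- cassette4: Tall amber cassette, plugged upright in one of the dock's wells (which one varies; 2 to 4 tall ones are present), about 0.16 kg: foot 36 x 36 x 18 mm with a groove, above it a body 48 mm (its x) x 44 mm (its y), total height 84 mm. Origin: centre of the foot's underside; z up through the cassette.
- squat: Squat cassette like the tall ones but only 46 mm high in all (28 mm of body above the foot), plugged in one of the wells; it stays there. Origin: centre of the foot's underside.
- basket: Loose white open basket, 260 (its x) x 190 (its y) x 45 mm high outside, walls and floor 4 mm, 0.7 kg, standing on the table at the left. Origin: centre of its underside. A cassette may stand or lie in it.
- guide (a joint): Width-guide slider: position of the grip along its track, 0 to 0.12 m, growing along the +y of guide_base; friction about 2 N, stays where left.
- guide_top (a point): Centre of the top face of the black guide grip: 28 mm (track's x) x 20 mm (along the track) x 40 mm high, its top 54.5 mm above the table.
- guide_base: Aluminium track of the width guide, fixed: 40 mm wide (x), 170 mm long (y), 14 mm high; the grip slides along its y, at joint value 0 it is 60 mm to the -y side of the track's centre. Origin: centre of its underside.
- width_mark: Steel clip with a black line, beside the far (+x) edge of the track, 14 mm high, seen only (nothing to bump): the grip's centre must come level with it along the track. Its origin lies on the track's centre line at the marked position, axes as the track's; the clip is 28 mm to +x of it.
- gap_unit: White feed-gap unit fixed to the table, 150 x 140 x 45 mm, with the handwheel on top, axis vertical. Origin: on the wheel's axis at table height. Yaw varies.
- screw (a joint): Turn of the feed screw under the wheel, rad, growing clockwise seen from above, range -0.3 to 4.6; stiff (about 0.14 Nm), stays where left. At screw + play = 0 the wheel's white line points along the gap unit's -x.
- play (a joint): Backlash: turn of the wheel relative to its screw, rad, clockwise positive, free from -0.18 to 0.18. The wheel's angle is screw + play. Turned anticlockwise, play first runs to -0.18, only then the screw follows; with the backlash taken up in the return direction it reads about -0.18.
- wheel_top (a point): Centre of the top of the wheel's grip hub: ribbed round hub 40 mm in diameter, 36 mm tall, standing on the dial disc (84 mm diameter, 12 mm thick, its top 64 mm above the table); hub top 100 mm above the table. Can be gripped at any yaw; several regrips are needed.
- wheel_line (a point): Outer end of the white line on the dial disc, on its rim, 42 mm from the axis.
- set_mark: Black clip with a white line beside the dial's rim (47 to 59 mm from the axis, top 63 mm up, seen only). Origin: on the wheel's axis, 45 mm above the table; the mark lies along its own -x. The mark's clockwise angle from the gap unit's -x is minus this body's yaw relative to the gap unit (1.5 to 2.6 rad; the line starts 0.7 to 2.7 rad short of it).
- set_point (a point): The point on the rim's circle, 42 mm from the axis, where the end of the wheel's white line must stop.
- pill_bottle: White bystander bottle 48 mm wide, 85 mm high, right of the dock. Leave it.
- amber_jar: Amber bystander jar 54 mm wide, 95 mm high, right of the dock. Leave it.
- vial: Small bystander bottle 32 mm wide, 50 mm high, between the guide and the gap unit, towards the robot. Leave it.
Mind the look-alikes: they are no part of the job. Leave any green look-alike of the cassette1 alone. Leave any yellow look-alike of the cassette2 alone.

How it is judged:
On the way, in this order (a step that is already met when the one before it is completed fails the run):
1. the wheel's white line is at least 0.6 rad (35 degrees) clockwise past the set mark (y of wheel_line in the frame of set_mark above 0.0237 m), for 0.1 s.
2. the white line is back within 5 mm of the set mark along the rim with the backlash taken up anticlockwise (horizontal distance between wheel_line and set_point below 0.005 m and value of joint play below -0.12 rad), for 0.2 s.
At the end, for the whole second after the job is handed in: All tall cassettes present are in the basket at rest, the squat one is still plugged in, the guide grip's centre is within 5 mm of its mark, the wheel's line is within 5 mm of the set mark at the rim with the play taken up anticlockwise (play below -0.12 rad) (all of step 2 and x of cassette1 in the frame of basket between -0.123 and 0.123 m and y of cassette1 in the frame of basket between -0.088 and 0.088 m and z of each of cassette1, cassette2, cassette3, cassette4 in the frame of basket below 0.075 m and linear speed of each of cassette1, cassette2, cassette3, cassette4 below 0.03 m/s and x of cassette2 in the frame of basket between -0.123 and 0.123 m and y of cassette2 in the frame of basket between -0.088 and 0.088 m and x of cassette3 in the frame of basket between -0.123 and 0.123 m and y of cassette3 in the frame of basket between -0.088 and 0.088 m and x of cassette4 in the frame of basket between -0.123 and 0.123 m and y of cassette4 in the frame of basket between -0.088 and 0.088 m and y of guide_top in the frame of width_mark between -0.005 and 0.005 m and z of squat in the frame of dock below 0.012 m and angle between basket's own z axis and vertical below 0.1 rad and velocity of joint screw below 0.05 rad/s and linear speed of basket below 0.05 m/s); the robot touches nothing.
It fails at once if the squat cassette is pulled up out of its detent (z of squat in the frame of dock above 0.02 m).
It fails at once if a bystander bottle or the jar is shifted more than 5 cm or knocked over (distance of any of pill_bottle, amber_jar, vial from where it was at the start of the episode above 0.05 m or angle between any of pill_bottle, amber_jar, vial's own z axis and vertical above 0.6 rad).
Of cassette1, cassette2, cassette3, cassette4 only 2 to 4 are there at a start; the rules pass over those that are not, and their reading is None.
At some moment in a run one of basket may be knocked a few centimetres aside while the robot is not near it.
Once in a run the grip may slacken for a moment while it holds something.
It also fails if it takes over 210 s, if anything falls off the work surface, if the arm or the gripper's body presses on something with over 40 N, if the wrist force passes 120 N, or if a joint passes its speed limit or range.

## Working session

There is one attempt and no reset: what is moved stays moved. The work goes in short steps, Python scripts to look and compute and a shell command to move; the robot and the scene stay as the last step left them, time stands still between calls to the robot, and variables do not carry over. Pictures are saved under pics/ and viewed, at most 14 in all, crops included, and the job is handed in when it is done.

```bash
ls; mkdir -p pics
python3 - <<'E'
from rig import sensors,snapshot
import cv2,numpy as np
for n in("top","side"):
    s=snapshot(n); cv2.imwrite(f"pics/{n}0.png",s["image"]); print(n,s["camera_matrix"].tolist(),np.round(s["R"],3).tolist(),np.round(s["t"],3).tolist())
print(sensors.sense())
E
```

```text
pics
top [[350.25628655074416, 0.0, 263.6214976973871], [0.0, 350.25628655074416, 192.33706426352913], [0.0, 0.0, 1.0]] [[-0.026, -1.0, 0.007], [-0.986, 0.025, -0.162], [0.162, -0.011, -0.987]] [-0.06, 0.53, 0.834]
side [[405.16982720367355, 0.0, 263.85747460104346], [0.0, 405.16982720367355, 190.19773965505138], [0.0, 0.0, 1.0]] [[-0.981, -0.192, -0.019], [-0.11, 0.638, -0.762], [0.159, -0.746, -0.647]] [0.522, 0.178, 0.936]
{'clock': 0.1, 'joint_pos': array([-1.29073553,  0.31165816,  0.0139997 ,  1.5128984 , -0.00443593,
        1.3192185 , -0.02720765]), 'joint_velocities': array([-1.21702848e-04, -2.28938174e-03, -3.06333140e-04, -2.78361913e-03,
        9.81285145e-04,  9.16710406e-05, -1.82457955e-03]), 'joint_torque': array([ 6.10052593e-04, -3.80859804e+01,  1.46728093e-01, -2.31244183e+01,
        1.23973482e-02,  8.15076608e-03, -1.00007435e-05]), 'position': array([0.17370001, 0.52115381, 0.23032219]), 'tcp_rot': array([[-9.48696989e-01,  3.16186070e-01, -6.25618654e-04],
       [ 3.16186684e-01,  9.48694758e-01, -2.05845190e-03],
       [-5.73326769e-05, -2.15065940e-03, -9.99997686e-01]]), 'wrist_force': array([ 0.92815723, -0.24328396,  0.41194286]), 'wrist_torque': array([-0.02988909,  0.01318152,  0.03011236]), 'gripper_force': 0.0, 'opening': 1.0065515459715737}
```

View pics/top0.png

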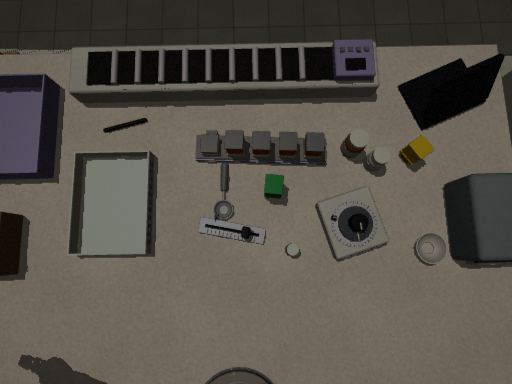

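View pics/side0.png

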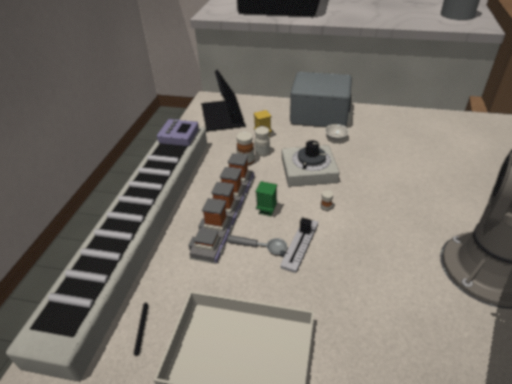

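The top view shows the dock with the squat cassette at (210,143) and four tall ones at (235..314,145). The basket is at (113,205), the guide grip at (246,233), the wheel at (355,222), the green decoy at (274,186) and the vial at (292,250). Next I'll zoom in on the guide and the wheel.

```bash
cat > h.py <<'E'
import numpy as np,cv2
from rig import sensors,snapshot
def ray(s,uv,z):
    K,R,t=map(np.array,(s["camera_matrix"],s["R"],s["t"]))
    d=R.T@np.linalg.solve(K,[uv[0],uv[1],1.]);c=-R.T@t
    return c+d*(z-c[2])/d[2]
def proj(s,X):
    p=s["camera_matrix"]@(s["R"]@np.array(X)+s["t"]);return p[:2]/p[2]
E
python3 - <<'E'
from h import *
s=snapshot("top");im=s["image"]
a=cv2.resize(im[205:260,190:270],None,fx=6,fy=6,interpolation=cv2.INTER_CUBIC)
b=cv2.resize(im[180:265,310:395],None,fx=5,fy=5,interpolation=cv2.INTER_CUBIC)
c=np.zeros((780,500,3),np.uint8);c[:330,:480]=a;c[340:340+425,:425]=b
c=cv2.convertScaleAbs(c,alpha=1.6)
o=np.zeros((430,800,3),np.uint8); o[:int(330*.77),:369]=cv2.resize(c[:330,:480],(369,254)); o[:425,375:800]=c[340:765,:425]
cv2.imwrite("pics/crop1.png",o)
for n,uv,z in [("squat",(210,135),.052),("t1",(234.5,135),.09),("t2",(261.5,136),.09),("t3",(288,137),.09),("t4",(315,138),.09),("dockL",(196,163),0),("dockR",(327,165),0),("grip",(246,231),.0545),("trackL",(199,229),.014),("trackR",(265,238),.014),("wheel",(358,221),.1),("vial",(292,249),.05),("bTL",(76,152),.045),("bTR",(150,152),.045),("bBR",(153,255),.045),("bBL",(71,254),.045),("green",(274,180),.09)]: print(n,ray(s,uv,z).round(3))
E
```

```text
squat [0.679 0.059 0.052]
t1 [ 0.664 -0.006  0.09 ]
t2 [ 0.66  -0.071  0.09 ]
t3 [ 0.656 -0.136  0.09 ]
t4 [ 0.652 -0.201  0.09 ]
dockL [0.619 0.104 0.   ]
dockR [ 0.605 -0.245  0.   ]
grip [ 0.433 -0.028  0.054]
trackL [0.443 0.093 0.014]
trackR [ 0.416 -0.074  0.014]
wheel [ 0.447 -0.289  0.1  ]
vial [ 0.387 -0.138  0.05 ]
bTL [0.644 0.4   0.045]
bTR [0.64  0.213 0.045]
bBR [0.381 0.199 0.045]
bBL [0.389 0.397 0.045]
green [ 0.55  -0.098  0.09 ]
```

View pics/crop1.png

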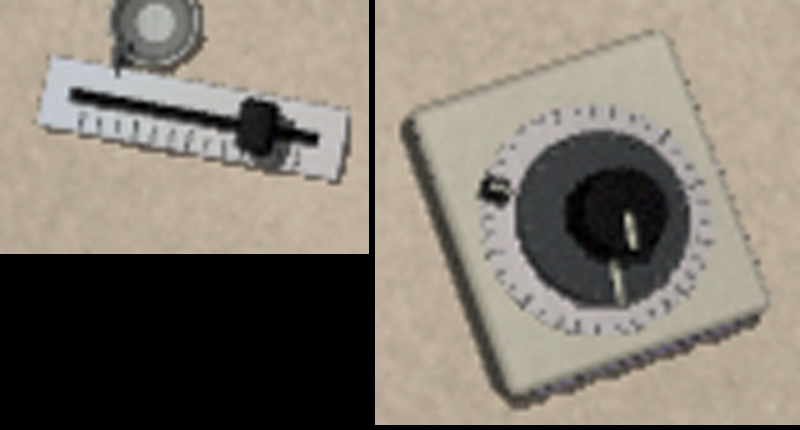

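```bash
python3 - <<'E'
from h import *
s=snapshot("top");g=cv2.cvtColor(s["image"],cv2.COLOR_BGR2GRAY)
m=np.uint8(g<75)*255; m[:, :322]=0;m[:,388:]=0;m[:195]=0;m[255:]=0
# disc: closed, opened to remove ticks
m=cv2.morphologyEx(m,cv2.MORPH_CLOSE,np.ones((5,5)));m=cv2.morphologyEx(m,cv2.MORPH_OPEN,np.ones((9,9)))
c=max(cv2.findContours(m,0,1)[0],key=cv2.contourArea);e=cv2.fitEllipse(c);print(e)
C=ray(s,e[0],.064);
for C in(C,ray(s,(355.6,223.4),.064)):
  L=ray(s,(359.2,240.4),.064);M=ray(s,(334,217.8),.063)
  f=lambda P:np.arctan2(*(P-C)[[1,0]])
  print("C",C.round(4),"line r,ang",np.linalg.norm((L-C)[:2]),f(L),"mark",np.linalg.norm((M-C)[:2]),f(M),"cw from line",(f(L)-f(M))%(2*np.pi))
a=ray(s,(199,229),.014);d=ray(s,(190+40/4.61,205+120/4.62),.014)
b=ray(s,(190+350/4.61,205+108/4.62),.014);b2=ray(s,(190+335/4.61,205+180/4.62),.014);a=ray(s,(190+50/4.61,205+57/4.62),.014)
ty=(a-b)[:2]+(d-b2)[:2];ty/=np.linalg.norm(ty);cen=(a+b+d+b2)[:2]/4
M=ray(s,(190+117/4.61,205+66/4.62),.014)[:2];G=ray(s,(190+261/4.61,205+125/4.62),.0545)[:2]
print("track",cen,ty,np.degrees(np.arctan2(ty[1],ty[0])),"len",np.linalg.norm((a-b)[:2]),"markalong",(M-cen)@ty,"perp",(M-cen)@[ty[1],-ty[0]],"grip",G,(G-cen)@ty,(G-cen)@[ty[1],-ty[0]])
E
python3 -m crank '[[[0,0,0],[0,0,0.05],4.5]]' 30
```

```text
((355.6872253417969, 223.28172302246094), (34.928436279296875, 38.93281555175781), 162.785400390625)
C [ 0.444  -0.2935  0.064 ] line r,ang 0.04151892124298847 -3.006158071383474 mark 0.05350399725675038 1.293061417678979 cw from line 1.9839658181171336
C [ 0.4437 -0.2933  0.064 ] line r,ang 0.0412739431493938 -2.999705318380544 mark 0.05335981991007178 1.286837863348814 cw from line 1.9966421254502276
track [0.43812636 0.00930797] [0.20709848 0.9783201 ] 78.04763026722779 len 0.16873908909668078 markalong 0.04705469914918986 perp 0.01935103995870698 grip [ 0.43019715 -0.02945223] -0.039562002877652484 0.0002698720187978085
clock: 0.3
position: [0.1739, 0.5215, 0.2309]
tcp_rot: [[-0.931, 0.364, -0.0], [0.364, 0.931, -0.001], [-0.0, -0.001, -1.0]]
wrist_force: [0.7, 0.4, -1.2]
opening: 0.858
gripper_force: 0.0
```

```bash
cat >> h.py <<'E'
def to(x,y,z,yaw):
    "yaw: world angle of tool y, deg. prints shift in tool axes AFTER the turn, cm, and turn rz"
    s=sensors.sense();R=s["tcp_rot"];cur=np.degrees(np.arctan2(R[1,1],R[0,1]))
    dz=-np.radians((yaw-cur+180)%360-180);a=np.radians(yaw)
    d=np.array([x,y,z])-s["position"];Y=np.array([np.cos(a),np.sin(a)]);X=np.array([-Y[1],Y[0]])
    print("rz %.3f shift cm %.2f %.2f %.2f"%(dz,d[:2]@X*100,d[:2]@Y*100,-d[2]*100),"j7 %.2f"%s["joint_pos"][6],"t %.1f"%s["clock"],"F",np.round(s["wrist_force"],1),"op %.2f gf %.0f"%(s["opening"],s["gripper_force"]))
E
python3 -c "
from h import *
to(.430,-.029,.13,78)"
```

```text
rz -0.164 shift cm -36.50 -48.52 10.09 j7 -0.08 t 0.3 F [ 0.7  0.4 -1.2] op 0.86 gf 0
```

```bash
python3 -m crank '[[[0,0,0],[0,0,-0.082],4.5],[[0,0,0],[0,0,-0.082],4.5],[[-2.8,-3.73,0],[0,0,0],4.5],[[-2.8,-3.73,0],[0,0,0],4.5],[[-2.8,-3.73,0],[0,0,0],4.5],[[-2.8,-3.73,0],[0,0,0],4.5],[[-2.8,-3.73,0],[0,0,0],4.5],[[-2.8,-3.73,0],[0,0,0],4.5],[[-2.8,-3.73,0],[0,0,0],4.5],[[-2.8,-3.73,0],[0,0,0],4.5],[[-2.8,-3.73,0],[0,0,0],4.5]]' 30
python3 -m crank '[[[-2.8,-3.73,0],[0,0,0],4],[[-2.8,-3.73,0],[0,0,0],4],[[-2.8,-3.73,0],[0,0,0],4],[[-2.8,-3.73,0],[0,0,0],4],[[0,0,2.5],[0,0,0],4],[[0,0,2.5],[0,0,0],4],[[0,0,2.5],[0,0,0],4],[[0,0,2.5],[0,0,0],4],[[0,0,0],[0,0,0],4]]'
python3 -c "
from h import *
to(.430,-.029,.025,78)"
```

```text
clock: 1.4
position: [0.3516, 0.1395, 0.2314]
tcp_rot: [[-0.979, 0.206, 0.001], [0.206, 0.979, 0.001], [-0.0, 0.001, -1.0]]
wrist_force: [1.0, 0.5, 0.5]
opening: 0.525
gripper_force: 0.0
clock: 2.3
position: [0.4268, -0.0276, 0.1285]
tcp_rot: [[-0.978, 0.207, -0.008], [0.207, 0.978, -0.001], [0.007, -0.002, -1.0]]
wrist_force: [-1.3, 0.2, -0.3]
opening: 0.47
gripper_force: 0.0
rz 0.001 shift cm -0.34 -0.07 10.35 j7 1.52 t 2.3 F [-1.3  0.2 -0.3] op 0.47 gf 0
```

```bash
python3 -m crank '[[[-0.3,-0.1,2.6],[0,0,0],4],[[0,0,2.6],[0,0,0],4],[[0,0,2.6],[0,0,0],4],[[0,0,2.5],[0,0,0],4],[[0,0,0],[0,0,0],4],[[0,0,0],[0,0,0],1.5],[[0,0,0],[0,0,0],1.5],[[0,0,0],[0,0,0],1.5],[[0,0,0],[0,0,0],1.5],[[0,0,0],[0,0,0],1.5]]' 30
python3 - <<'E'
from h import *
to(.430,-.029,.025,78)
s=snapshot("top");t=snapshot("side")
a=cv2.resize(s["image"][195:255,185:275],None,fx=4,fy=4,interpolation=2)
b=cv2.resize(t["image"][200:290,220:350],None,fx=4,fy=4,interpolation=2)
o=np.zeros((600,540,3),np.uint8);o[:240,:360]=a;o[240:600,:520]=b
cv2.imwrite("pics/g1.png",cv2.convertScaleAbs(o,alpha=1.4))
E
```

```text
clock: 3.3
position: [0.434, -0.029, 0.0298]
tcp_rot: [[-0.979, 0.206, 0.003], [0.206, 0.979, 0.001], [-0.002, 0.002, -1.0]]
wrist_force: [-1.7, 1.4, 6.8]
opening: 0.23
gripper_force: 32.9
rz 0.002 shift cm 0.39 -0.09 0.48 j7 1.66 t 3.3 F [-1.7  1.4  6.8] op 0.23 gf 33
```

View pics/g1.png

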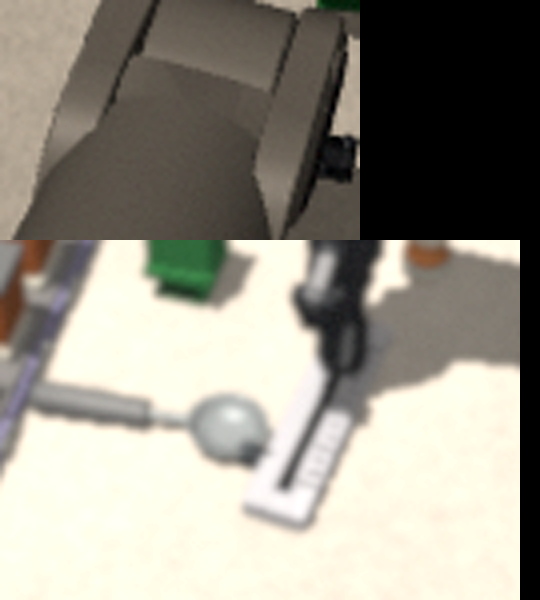

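The fingers hold the grip (opening 19.6 mm). The side view shows the clip as a dark spot at about (283,254), and I'll cross-check the mark from it.

Run:
```python
from h import *
t=snapshot("side");ty=np.array([.2071,.9783]);cen=np.array([.4381,.0093]);px=np.array([ty[1],-ty[0]])
p=sensors.sense()["position"][:2]
for M in(ray(t,(283,253.5),.014),ray(t,(220+265/4,200+215/4),.014)): print((M[:2]-cen)@ty,(M[:2]-cen)@px)
s=snapshot("top")
# track ends from side: corners
a=ray(t,(220+245/4,200+(508-240)/4),.014)[:2];b=ray(t,(220+302/4,200+(522-240)/4),.014)[:2]
print("left end along",(a-cen)@ty,(b-cen)@ty,"perp",(a-cen)@px,(b-cen)@px)
print("grip along",(p-cen)@ty)
```

```text
0.05288422821650316 0.026482688038015182
0.050713174811246285 0.019076146147967
left end along 0.09217186599416702 0.08934219634205601 perp 0.01572161294800425 -0.01791229580881173
grip along -0.038251896487171755
```

```bash
python3 -m crank '[[[0,1,0],[0,0,0],1.5],[[0,1.25,0],[0,0,0],1.5],[[0,1.25,0],[0,0,0],1.5],[[0,1.25,0],[0,0,0],1.5],[[0,1.25,0],[0,0,0],1.5],[[0,1.25,0],[0,0,0],1.5],[[0,1.25,0],[0,0,0],1.5],[[0,0,0],[0,0,0],1.5],[[0,0,0],[0,0,0],1.5]]'
python3 -c "
from h import *
p=sensors.sense();print(p['position'],(p['position'][:2]-[.4381,.0093])@[.2071,.9783],p['wrist_force'])"
```

```text
clock: 4.4
position: [0.4518, 0.0554, 0.0298]
tcp_rot: [[-0.979, 0.205, 0.003], [0.205, 0.979, 0.002], [-0.002, 0.003, -1.0]]
wrist_force: [-0.1, 1.7, 5.1]
opening: 0.227
gripper_force: 32.8
[0.45182824 0.05538296 0.02979019] 0.04792607772827772 [-0.07981147  1.73741834  5.09124389]
```

```bash
python3 -m crank '[[[0,0,0],[0,0,0],4],[[0,0,0],[0,0,0],4],[[0,0,0],[0,0,0],4],[[0,0,-3],[0,0,0],4.5],[[0,0,-4],[0,0,0],5],[[0,0,-4],[0,0,0],6],[[0,0,-4],[0,0,0],6],[[0,0,0],[0,0,0],6]]'
python3 -c "
from h import *
to(.444,-.2935,.17,44)"
```

```text
clock: 5.2
position: [0.4548, 0.0538, 0.1836]
tcp_rot: [[-0.978, 0.207, 0.012], [0.207, 0.978, 0.003], [-0.011, 0.006, -1.0]]
wrist_force: [0.6, 0.2, 0.4]
opening: 0.7
gripper_force: 0.0
rz 0.595 shift cm -24.23 -24.90 1.36 j7 1.32 t 5.2 F [0.6 0.2 0.4] op 0.70 gf 0
```

```bash
python3 -m crank '[[[0,0,0],[0,0,0.149],6],[[0,0,0],[0,0,0.149],6],[[0,0,0],[0,0,0.149],6],[[0,0,0],[0,0,0.148],6],[[-3.03,-3.11,0],[0,0,0],6],[[-3.03,-3.11,0],[0,0,0],6],[[-3.03,-3.11,0],[0,0,0],6],[[-3.03,-3.11,0],[0,0,0],6],[[-3.03,-3.11,0],[0,0,0],6],[[-3.03,-3.11,0],[0,0,0],6],[[-3.03,-3.11,0],[0,0,0],6],[[-3.03,-3.11,1.3],[0,0,0],6]]'
python3 -m crank '[[[0,0,0],[0,0,0],6],[[0,0,0],[0,0,0],6]]'
python3 - <<'E'
from h import *
to(.444,-.2935,.066,44)
s=snapshot("top");t=snapshot("side")
a=cv2.resize(s["image"][205:250,190:270],None,fx=5,fy=5,interpolation=2)
b=cv2.resize(t["image"][130:200,250:370],None,fx=4,fy=4,interpolation=2)
o=np.zeros((520,540,3),np.uint8);o[:225,:400]=a;o[235:515,:480]=b
cv2.imwrite("pics/g2.png",cv2.convertScaleAbs(o,alpha=1.4))
E
```

```text
clock: 6.4
position: [0.4403, -0.2958, 0.1657]
tcp_rot: [[-0.695, 0.719, 0.002], [0.719, 0.695, -0.001], [-0.003, 0.001, -1.0]]
wrist_force: [1.1, 0.6, 0.4]
opening: 0.701
gripper_force: 0.0
clock: 6.6
position: [0.4381, -0.2946, 0.1639]
tcp_rot: [[-0.691, 0.722, -0.003], [0.722, 0.691, 0.0], [0.002, -0.002, -1.0]]
wrist_force: [-0.0, 1.4, 0.5]
opening: 0.703
gripper_force: 0.0
rz -0.004 shift cm -0.33 0.51 9.79 j7 1.62 t 6.6 F [-0.   1.4  0.5] op 0.70 gf 0
```

View pics/g2.png

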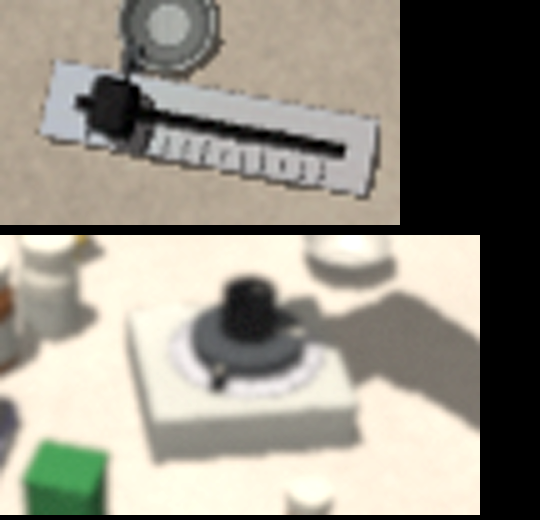

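```bash
python3 - <<'E'
from h import *
s=snapshot("top");ty=np.array([.2071,.9783]);cen=np.array([.4381,.0093]);px=np.array([ty[1],-ty[0]])
g=s["image"].max(2)
m=np.uint8(g<45)*255;m[:212]=0;m[240:]=0;m[:,:200]=0;m[:,228:]=0
m=cv2.morphologyEx(m,cv2.MORPH_OPEN,np.ones((4,4)));n,l,st,c=cv2.connectedComponentsWithStats(m);print(st[1:],c[1:])
for uv in [(213.2,226),(213.0,225)]:
  P=ray(s,uv,.0545)[:2];print((P-cen)@ty,(P-cen)@px)
print(g[214:224,208:224])
for uv in[(215,217),(215.4,219)]:
  P=ray(s,uv,.014)[:2];print((P-cen)@ty,(P-cen)@px)
E
python3 -m crank '[[[-0.3,0.5,2.5],[0,0,0],6],[[0,0,2.5],[0,0,0],6],[[0,0,2.5],[0,0,0],6],[[0,0,0],[0,0,0],6],[[0,0,0],[0,0,0],6]]'
python3 -c "
from h import *
to(.444,-.2935,.066,44)"
```

```text
[[209 222  13  12 117]] [[214.29059829 227.39316239]]
0.04312064493737726 -8.353512949213699e-05
0.0440948953816129 0.002205151925935256
[[126 126 131 130 130 130 113  63  58  56  42  72  78  82  79  82]
 [129 128 131 131 128 128  86  55  52  55  26  72  78  83  83  84]
 [130 127 127 128 128 127  77  54  43  59  48  56  70  80  81  84]
 [126 122 124 123 127 129  81  49  24  56  83  70  72  72  64  66]
 [116 107 117 107 127 130  74  36  19  34  41  85 100  90  75  68]
 [141 133 133 126 125 113  79  40  57  59  60  71  68  73  67  65]
 [137  79  40  35  63  93  96  44 127 135 113 112 105 117  78  75]
 [107  37  24  22  19  16  14  13  91 126 137 138 140 140 134 128]
 [ 81  29  25  23  22  23  21  15   6  28 128 138 140 139 138 136]
 [ 61  22  24  26  23  22  25  14   2   1  90 125 137 137 137 137]]
0.04921135782096689 0.024929020849692923
0.04716459759650608 0.020099742794788666
clock: 7.25
position: [0.4461, -0.2908, 0.0907]
tcp_rot: [[-0.696, 0.718, 0.0], [0.718, 0.696, 0.0], [0.0, 0.0, -1.0]]
wrist_force: [0.2, 0.0, -0.3]
opening: 0.7
gripper_force: 0.0
rz 0.002 shift cm -0.04 -0.34 2.47 j7 1.68 t 7.2 F [ 0.2  0.  -0.3] op 0.70 gf 0
```

```bash
python3 - <<'E'
from h import *
s=snapshot("top");ty=np.array([.2071,.9783]);cen=np.array([.4381,.0093]);px=np.array([ty[1],-ty[0]])
g=s["image"].max(2).astype(float)
for v in range(220,236):
  r=g[v,200:222];k=[i for i in range(21) if r[i]>=75>r[i+1]]
  if k: 
    for i in k[-1:]:
      u=200+i+(r[i]-75)/(r[i]-r[i+1]);P=ray(s,(u,v),.0545)[:2];print(v,round(u,1),np.round([(P-cen)@ty-.010,(P-cen)@px],4), r[i+1:i+9])
P=ray(s,(216.1,217.7),.014)[:2];print((P-cen)@ty,(P-cen)@px)
E
python3 -m crank '[[[0,-0.35,1.2],[0,0,0],6],[[0,0,1.2],[0,0,0],6],[[0,0,0],[0,0,0],6],[[0,0,0],[0,0,0],6]]'
python3 -c "
from h import *
to(.444,-.2935,.066,44)"
```

```text
220 214.4 [0.0331 0.0148] [ 45. 131. 136. 116. 116. 108. 118.]
221 208.5 [0.0469 0.0097] [39. 22. 22. 12. 15. 14. 11. 93.]
222 208.1 [0.0472 0.0072] [28. 24. 25. 24. 23. 22. 17.  7.]
223 207.8 [0.0475 0.0047] [61. 25. 25. 26. 23. 25. 25. 13.]
224 204.9 [0.0541 0.001 ] [64. 41. 40. 40. 26. 25. 23. 26.]
225 204.8 [ 0.0538 -0.0014] [53. 17. 13. 16. 24. 21. 25. 22.]
226 204.8 [ 0.0532 -0.0038] [61. 35. 19. 16. 23. 20. 23. 24.]
227 206.4 [ 0.0488 -0.0054] [50. 24. 26. 23. 24. 23. 22. 18.]
228 206.8 [ 0.0473 -0.0076] [62. 26. 28. 25. 26. 21. 23. 14.]
229 206.8 [ 0.0469 -0.01  ] [60. 25. 23. 20. 21. 22. 21. 11.]
230 207.2 [ 0.0454 -0.0122] [41. 22. 20. 18. 17. 18. 12.  0.]
231 208.9 [ 0.0409 -0.0138] [74. 48. 19. 12. 11.  9.  3. 19.]
232 210.9 [ 0.0357 -0.0153] [68. 31. 27. 24.  9. 44. 56. 60.]
233 212.3 [ 0.0318 -0.0171] [ 61.  61.  40.  57.  61.  58.  39. 132.]
234 212.8 [ 0.03   -0.0192] [ 67.  59.  60.  58.  58.  47.  58. 132.]
235 215.2 [ 0.024  -0.0205] [ 57.  58.  49.  93. 128. 132.]
0.04608280316042166 0.023684315079053685
clock: 7.7
position: [0.4426, -0.2944, 0.0659]
tcp_rot: [[-0.695, 0.719, -0.001], [0.719, 0.695, 0.0], [0.001, -0.0, -1.0]]
wrist_force: [0.3, 0.6, 0.9]
opening: 0.709
gripper_force: 0.0
rz -0.000 shift cm -0.03 0.16 -0.01 j7 1.71 t 7.7 F [0.3 0.6 0.9] op 0.71 gf 0
```

The guide grip sits about 1 mm from its mark. Next I'll close on the hub and begin turning clockwise.

```bash
python3 -m crank '[[[0,0.1,0],[0,0,0],3],[[0,0,0],[0,0,0],3],[[0,0,0],[0,0,0],3],[[0,0,0],[0,0,0],3],[[0,0,0],[0,0,0],3],[[0,0,0],[0,0,0],3]]' 50
python3 -m crank '[[[0,0,0],[0,0,0.12],3],[[0,0,0],[0,0,0.12],3],[[0,0,0],[0,0,0.12],3],[[0,0,0],[0,0,0.12],3],[[0,0,0],[0,0,0.12],3],[[0,0,0],[0,0,0.12],3],[[0,0,0],[0,0,0.12],3],[[0,0,0],[0,0,0.12],3],[[0,0,0],[0,0,0.12],3],[[0,0,0],[0,0,0.12],3]]'
python3 -c "
from h import *
to(.444,-.2935,.066,44)
cv2.imwrite('pics/w1.png',cv2.convertScaleAbs(np.hstack([cv2.resize(snapshot('top')['image'][180:265,310:395],(400,400)),cv2.resize(snapshot('side')['image'][130:210,270:350],(400,400))]),alpha=1.5))"
```

```text
clock: 8.3
position: [0.4453, -0.2929, 0.0672]
tcp_rot: [[-0.696, 0.718, 0.003], [0.718, 0.696, 0.001], [-0.001, 0.003, -1.0]]
wrist_force: [1.3, 3.4, 5.0]
opening: 0.459
gripper_force: 49.4
clock: 9.3
position: [0.4472, -0.2925, 0.0672]
tcp_rot: [[0.42, 0.908, 0.005], [0.908, -0.42, 0.001], [0.003, 0.004, -1.0]]
wrist_force: [5.2, 2.7, 3.5]
opening: 0.454
gripper_force: 49.7
rz -1.201 shift cm 0.15 -0.30 0.12 j7 0.69 t 9.3 F [5.2 2.7 3.5] op 0.45 gf 50
```

View pics/w1.png

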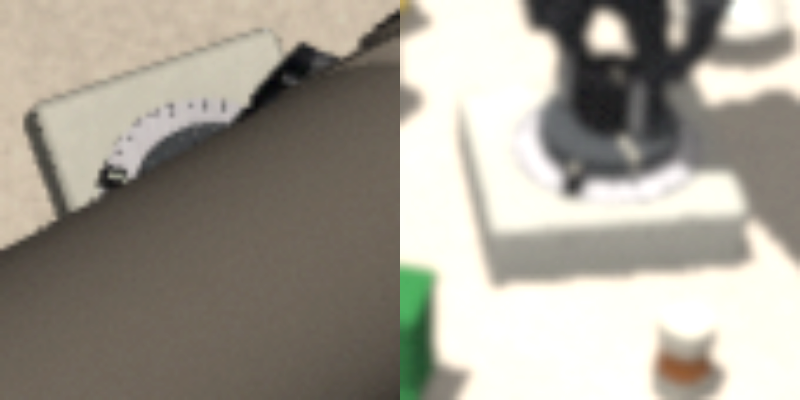

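The side view shows the white line at about (316,160), before the mark at about (304,166). I'll carry on clockwise.

```bash
python3 -c "
from h import *
t=snapshot('side');C=np.array([.445,-.2929])
for uv in((317,161),(304,166)):
  P=ray(t,uv,.064)[:2]-C;print(np.hypot(*P),np.arctan2(P[1],P[0]))"
python3 -m crank '[[[0,0,0],[0,0,0.12],3],[[0,0,0],[0,0,0.12],3],[[0,0,0],[0,0,0.12],3],[[0,0,0],[0,0,0.12],3],[[0,0,0],[0,0,0.12],3],[[0,0,0],[0,0,0.12],3],[[0,0,0],[0,0,0.12],3],[[0,0,0],[0,0,0.12],3],[[0,0,0],[0,0,0.12],3],[[0,0,0],[0,0,0.12],3],[[0,0,0],[0,0,0.12],3],[[0,0,0],[0,0,0.12],3]]'
python3 -m crank '[[[0,0,0],[0,0,0.12],3],[[0,0,0],[0,0,0],3],[[0,0,0],[0,0,0],3]]'
python3 -c "
from h import *
to(.4453,-.2929,.066,44)
cv2.imwrite('pics/w2.png',cv2.convertScaleAbs(cv2.resize(snapshot('side')['image'][130:210,270:350],(600,600),interpolation=2),alpha=1.5))"
```

```text
0.03830471226411522 2.0490484708069463
0.06574045178775394 1.3244263775757958
clock: 10.65
position: [0.4483, -0.2945, 0.0673]
tcp_rot: [[0.955, -0.298, 0.007], [-0.298, -0.955, -0.003], [0.008, 0.001, -1.0]]
wrist_force: [7.5, -1.1, -0.8]
opening: 0.453
gripper_force: 50.2
clock: 10.95
position: [0.4483, -0.2947, 0.0673]
tcp_rot: [[0.914, -0.407, 0.008], [-0.407, -0.914, -0.004], [0.008, 0.0, -1.0]]
wrist_force: [7.8, -0.3, -1.3]
opening: 0.452
gripper_force: 50.2
rz -2.758 shift cm 0.33 -0.09 0.13 j7 -0.73 t 10.9 F [ 7.8 -0.3 -1.3] op 0.45 gf 50
```

View pics/w2.png

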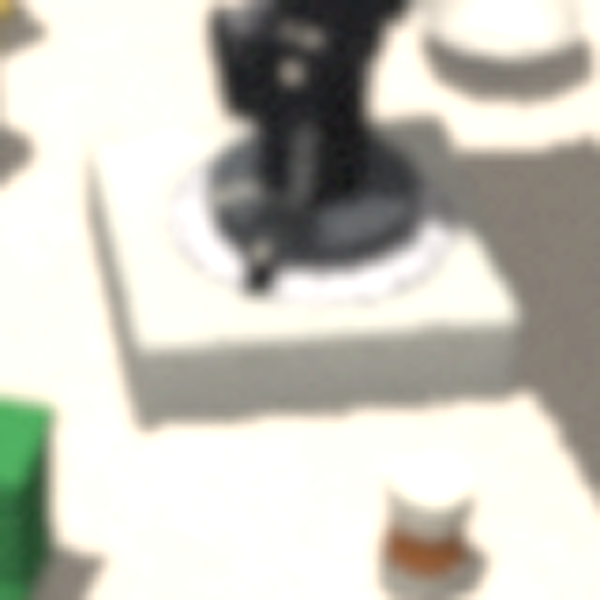

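```bash
python3 -c "
from h import *
t=snapshot('side');C=np.array([.4447,-.2932])
for uv in((298.7,155.7),(304.9,163.3),(304,166)):
  P=ray(t,uv,.064)[:2]-C;print(np.hypot(*P),np.arctan2(P[1],P[0]))"
python3 -m crank '[[[0,0,0],[0,0,-0.10],3],[[0,0,0],[0,0,-0.10],3],[[0,0,0],[0,0,-0.10],3],[[0,0,0],[0,0,-0.10],3],[[0,0,0],[0,0,-0.10],3],[[0,0,0],[0,0,-0.10],3],[[0,0,0],[0,0,-0.08],3],[[0,0,0],[0,0,0],3],[[0,0,0],[0,0,0],3]]'
python3 -c "
from h import *
to(.4453,-.2929,.066,44)
cv2.imwrite('pics/w3.png',cv2.convertScaleAbs(cv2.resize(snapshot('side')['image'][135:185,280:340],(600,500),interpolation=2),alpha=1.5))"
```

```text
0.04109718983606837 0.4309385628108026
0.053236443430639636 1.2787908483879842
0.06610491728644183 1.3211319768014806
clock: 11.95
position: [0.4483, -0.2936, 0.0673]
tcp_rot: [[0.966, 0.259, 0.008], [0.259, -0.966, -0.001], [0.007, 0.003, -1.0]]
wrist_force: [6.3, 1.6, 0.5]
opening: 0.455
gripper_force: 50.6
rz -2.077 shift cm 0.25 -0.17 0.13 j7 -0.16 t 11.9 F [6.3 1.6 0.5] op 0.46 gf 51
```

View pics/w3.png

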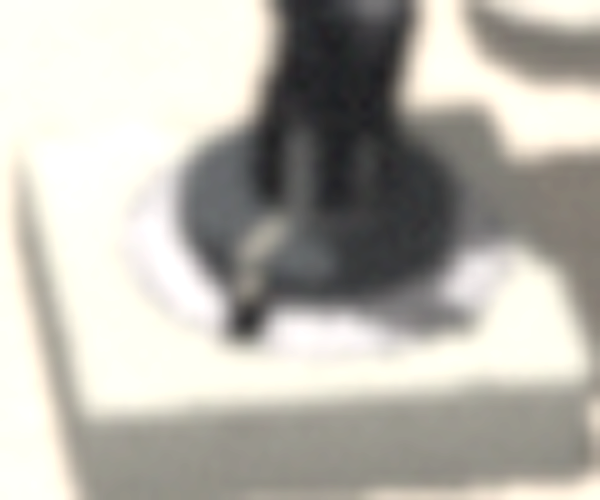

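```bash
python3 -c "
from h import *
t=snapshot('side');C=np.array([.4447,-.2932])
for uv in((307,158.3),(306,160),(305,162),(304.9,163.5),(304.2,167)):
  P=ray(t,uv,.064)[:2]-C;print(np.hypot(*P),np.arctan2(P[1],P[0]))
print(cv2.cvtColor(t['image'],cv2.COLOR_BGR2GRAY)[155:170,299:312])"
python3 -m crank '[[[0,0,0],[0,0,-0.04],3],[[0,0,0],[0,0,-0.03],3],[[0,0,0],[0,0,0],3],[[0,0,0],[0,0,0],3]]'
python3 -c "
from h import *
to(.4453,-.2929,.066,44)
t=snapshot('side')
print(cv2.cvtColor(t['image'],cv2.COLOR_BGR2GRAY)[155:170,299:312])"
```

```text
0.02869382454450053 1.1321394338445976
0.03744709934538238 1.18560189072392
0.04746274867630408 1.2321690176940048
0.054110462714187665 1.285770183354231
0.07026360954073273 1.3522663148428151
[[ 74  72  71  71  71  67  59  54  53  57  62  59  46]
 [ 72  71  73  72  71  71  71  75  77  74  69  61  49]
 [ 72  68  70  69  71  76  85  98  99  87  73  63  55]
 [ 73  62  64  65  72  85 101 111 107  89  72  62  56]
 [ 83  61  56  63  75  94 108 108  95  80  71  64  60]
 [105  71  54  57  76  96 101  93  80  72  70  68  66]
 [128  91  62  57  71  86  87  75  67  66  67  65  66]
 [148 115  84  65  72  88  84  67  58  56  58  59  61]
 [163 141 114  85  80  92  86  63  51  50  53  52  50]
 [172 163 139 105  83  81  73  59  55  58  59  58  58]
 [172 168 154 118  79  59  52  59  77  87  91  89  85]
 [164 164 153 116  70  41  45  76 107 127 131 130 128]
 [160 158 145 111  68  43  57  96 133 155 161 163 159]
 [166 162 146 116  85  71  84 117 147 163 170 171 169]
 [171 168 157 140 123 116 121 139 154 162 166 168 166]]
clock: 12.45
position: [0.4482, -0.2934, 0.0672]
tcp_rot: [[0.946, 0.325, 0.007],
[... 317 characters left out ...]
71  72  73  74  85  94  91  81  70  62]
 [ 70  62  65  69  73  75  84  99 107  99  81  70  61]
 [ 78  58  60  66  70  77  94 107 107  93  77  70  66]
 [ 92  62  55  57  64  77  94 101  94  80  72  70  69]
 [116  83  60  55  61  76  87  86  75  68  68  67  67]
 [142 114  83  62  69  85  87  73  60  58  58  59  60]
 [164 142 113  85  80  91  88  66  52  50  52  52  53]
 [172 162 140 105  83  81  75  60  56  60  58  57  55]
 [172 169 153 119  78  60  53  58  78  87  89  87  86]
 [165 165 153 117  71  39  45  76 109 126 130 131 127]
 [159 158 145 111  67  41  56  96 135 154 162 162 158]
 [165 161 148 117  83  71  84 118 148 163 170 172 169]
 [172 169 159 140 123 115 122 139 153 161 166 167 166]]
```

```bash
python3 -c "
from h import *
t=snapshot('side');g=cv2.cvtColor(t['image'],cv2.COLOR_BGR2GRAY).astype(float)
for C in(np.array([.4447,-.2932]),np.array([.4447,-.2952]),np.array([.4467,-.2932])):
 for v in(158,159,160,161,162,163):
  w=np.clip(g[v,303:311]-(70 if v<162 else 65),0,None);u=(w*np.arange(303,311)).sum()/w.sum()
  P=ray(t,(u,v),.064 if v<162 else .063)[:2]-C;print(v,round(u,2),np.hypot(*P).round(4),np.arctan2(P[1],P[0]).round(3))"
```

```text
158 306.79 0.0278 1.086
159 306.48 0.0325 1.15
160 306.18 0.0372 1.197
161 305.51 0.0424 1.212
162 304.72 0.0466 1.205
163 304.18 0.0516 1.223
158 306.79 0.0296 1.118
159 306.48 0.0343 1.173
160 306.18 0.0391 1.216
161 305.51 0.0443 1.228
162 304.72 0.0485 1.22
163 304.18 0.0535 1.236
158 306.79 0.0269 1.152
159 306.48 0.0317 1.207
160 306.18 0.0365 1.248
161 305.51 0.0418 1.257
162 304.72 0.0459 1.246
163 304.18 0.051 1.26
```

```bash
python3 -m crank '[[[0,0,0],[0,0,0],6],[[0,0,0],[0,0,0],6],[[0,0,0],[0,0,0],6],[[0,0,-4],[0,0,0],6.5],[[0,0,-4],[0,0,0],6.5],[[0,0,-4],[0,0,0],6.5],[[0,0,0],[0,0,0],6.5]]'
python3 -c "
from h import *
to(.655,-.201,.21,-3.5)"
```

```text
clock: 13.25
position: [0.445, -0.2976, 0.1916]
tcp_rot: [[0.947, 0.322, 0.008], [0.322, -0.947, -0.007], [0.005, 0.009, -1.0]]
wrist_force: [0.1, -0.5, -0.4]
opening: 0.76
gripper_force: 0.0
rz -1.182 shift cm 10.93 20.37 -1.84 j7 -0.21 t 13.2 F [ 0.1 -0.5 -0.4] op 0.76 gf 0
```

```bash
python3 -m crank '[[[0,0,0],[0,0,-0.148],6.5],[[0,0,0],[0,0,-0.148],6.5],[[0,0,0],[0,0,-0.148],6.5],[[0,0,0],[0,0,-0.148],6.5],[[0,0,0],[0,0,-0.148],6.5],[[0,0,0],[0,0,-0.148],6.5],[[0,0,0],[0,0,-0.148],6.5],[[0,0,0],[0,0,-0.146],6.5]]'
python3 -m crank '[[[2.1,4,0],[0,0,0],6.5],[[2.1,4,0],[0,0,0],6.5],[[2.1,4,0],[0,0,0],6.5],[[2.1,4,0],[0,0,0],6.5],[[2.1,4,0],[0,0,0],6.5],[[0,0,0],[0,0,0],6.5],[[0,0,0],[0,0,0],6.5]]'
python3 - <<'E'
from h import *
to(.655,-.201,.046,-3.5)
s=snapshot("top")
a=cv2.resize(s["image"][180:265,310:395],None,fx=5,fy=5,interpolation=2)
cv2.imwrite("pics/w4.png",cv2.convertScaleAbs(a,alpha=1.5))
g=cv2.cvtColor(s["image"],cv2.COLOR_BGR2GRAY);print(g[212:224,330:346])
E
```

```text
clock: 14.05
position: [0.4426, -0.2939, 0.1854]
tcp_rot: [[0.055, 0.998, -0.002], [0.998, -0.055, 0.001], [0.0, -0.002, -1.0]]
wrist_force: [0.7, -0.1, -0.5]
opening: 0.76
gripper_force: 0.0
clock: 14.75
position: [0.6495, -0.2004, 0.1841]
tcp_rot: [[0.058, 0.998, -0.004], [0.998, -0.058, -0.001], [-0.001, -0.003, -1.0]]
wrist_force: [0.0, -0.8, -0.4]
opening: 0.761
gripper_force: 0.0
rz 0.003 shift cm -0.02 0.56 13.81 j7 0.54 t 14.8 F [ 0.  -0.8 -0.4] op 0.76 gf 0
[[60 60 61 62 53 43 60 64 64 61 60 39 17 17 18 20]
 [62 62 61 63 63 61 62 63 62 63 49 21 17 20 20 19]
 [61 60 58 58 61 59 61 62 62 61 30 22 23 20 18 21]
 [62 56 33 20 40 42 56 62 64 50 22 17 19 21 20 20]
 [61 26  6 29 22 20 22 59 63 36 22 16 20 19 21 20]
 [58 17 12 55 51 49 31 58 53 50 40 32 29 23 22 18]
 [46 12  7  4 16 21 44 61 45 51 59 64 57 41 42 29]
 [42 29 15 17  8  9 27 60 31 21 18 31 50 52 62 57]
 [61 62 52 51 33 37 61 63 31 20 19 19 19 20 29 41]
 [63 60 61 64 63 64 64 60 21 19 20 18 17 20 21 18]
 [60 62 59 61 64 63 66 52 22 22 26 19 19 20 19 22]
 [61 58 43 50 63 64 62 64 24 20 18 19 21 21 19 19]]
```

View pics/w4.png

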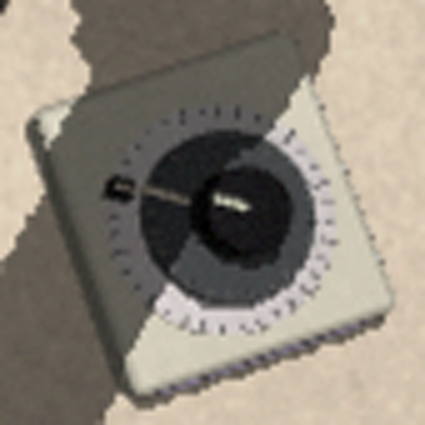

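```bash
python3 - <<'E'
from h import *
s=snapshot("top");g=cv2.cvtColor(s["image"],cv2.COLOR_BGR2GRAY).astype(float);C=ray(s,(355.65,223.3),.064)[:2]
for u in range(338,346):
  w=np.clip(g[214:222,u]-25,0,None)
  if u<341: w[:2]=0
  v=(w*np.arange(214,222)).sum()/w.sum();P=ray(s,(u,v),.064)[:2]-C;print(u,v.round(2),np.hypot(*P).round(4),np.arctan2(P[1],P[0]).round(3))
for u in(333,334,335):
  v=217.0-.0;P=ray(s,(u,v),.063)[:2]-C;print("mark",u,np.hypot(*P).round(4),np.arctan2(P[1],P[0]).round(3))
  w=np.clip(g[216:219,u]-20,0,None);print((w*np.arange(216,219)).sum()/w.sum())
E
python3 -m crank '[[[0,0.6,4.6],[0,0,0],6.5],[[0,0,4.6],[0,0,0],6.5],[[0,0,0],[0,0,0],6.5],[[0,0,0],[0,0,0],6.5]]'
python3 -c "
from h import *
to(.655,-.201,.046,-3.5)"
```

```text
338 217.08 0.0448 1.203
339 217.32 0.0423 1.196
340 217.67 0.0398 1.196
341 217.86 0.0374 1.185
342 218.3 0.0347 1.19
343 218.68 0.0322 1.191
344 218.82 0.0298 1.174
345 219.21 0.0272 1.174
mark 333 0.0562 1.269
216.77777777777777
mark 334 0.0539 1.257
216.93548387096774
mark 335 0.0516 1.243
217.03225806451613
clock: 15.25
position: [0.6543, -0.2024, 0.0948]
tcp_rot: [[0.062, 0.998, -0.001], [0.998, -0.062, -0.0], [-0.0, -0.001, -1.0]]
wrist_force: [-0.1, -0.7, 1.0]
opening: 0.763
gripper_force: 0.0
rz -0.001 shift cm 0.14 0.06 4.88 j7 0.57 t 15.2 F [-0.1 -0.7  1. ] op 0.76 gf 0
```

```bash
python3 -c "
from h import *
s=snapshot('top');t=snapshot('side')
a=cv2.resize(s['image'][122:172,188:293],None,fx=7,fy=7,interpolation=2)
cv2.imwrite('pics/d1.png',cv2.convertScaleAbs(a,alpha=1.6))"
```

```text
(no output)
```

View pics/d1.png

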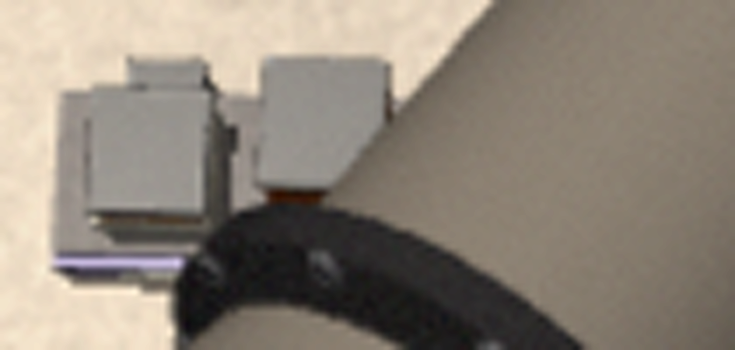

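```bash
python3 -c "
from h import *
s=snapshot('top')
p=ray(s,(234.6,139.5),.09);q=ray(s,(209.5,143.6),.052);print(p,q)
for k in range(4):print(ray(s,(234.6+26.8*k,139.5+k),.09))
to(.641,-.202,.046,-3.5)"
```

```text
[ 0.65281407 -0.00578278  0.09      ] [0.65588657 0.06061835 0.052     ]
[ 0.65281407 -0.00578278  0.09      ]
[ 0.64873778 -0.07081051  0.09      ]
[ 0.64466069 -0.13585093  0.09      ]
[ 0.64058281 -0.20090402  0.09      ]
rz 0.000 shift cm 0.02 -1.61 5.22 j7 0.57 t 15.4 F [-0.4 -0.4 -0.1] op 0.76 gf 0
```

```bash
python3 -m crank '[[[0,-1.6,0],[0,0,0],7.2],[[0,0,0],[0,0,0],7.2],[[0,0,2.6],[0,0,0],7.2],[[0,0,2.6],[0,0,0],7.2],[[0,0,0],[0,0,0],7.2],[[0,0,0],[0,0,0],3.5],[[0,0,0],[0,0,0],3.5],[[0,0,0],[0,0,0],3.5],[[0,0,0],[0,0,0],3.5],[[0,0,0],[0,0,0],3.5]]' 40
python3 -c "
from h import *
to(.641,-.202,.046,-3.5)"
```

```text
clock: 16.4
position: [0.6423, -0.2013, 0.045]
tcp_rot: [[0.059, 0.998, 0.006], [0.998, -0.059, -0.002], [-0.002, 0.006, -1.0]]
wrist_force: [3.2, -1.4, 6.2]
opening: 0.556
gripper_force: 46.1
rz 0.002 shift cm -0.08 -0.12 -0.10 j7 0.61 t 16.4 F [ 3.2 -1.4  6.2] op 0.56 gf 46
```

```bash
cat >> h.py <<'E'
def bask():
    s=snapshot("top");a=cv2.imread("pics/top0.png");d=cv2.absdiff(a,s["image"]).max(2)[145:262,62:165]
    print("basket diff px",(d>25).sum(), "diff bbox",cv2.boundingRect(np.uint8(d>25)))
E
python3 -m crank '[[[0,0,-0.8],[0,0,0],3.5],[[0,0,-0.8],[0,0,0],3.5],[[0,0,-1.4],[0,0,0],3.5],[[0,0,-2],[0,0,0],3.5],[[0,0,-3],[0,0,0],3.5],[[0,0,-3],[0,0,0],3.5],[[0,0,-2],[0,0,0],3.5],[[0,0,0],[0,0,0],3.5]]'
python3 -c "
from h import *
bask()
to(.578,.347,.175,-3.5)"
```

```text
clock: 17.2
position: [0.64, -0.2017, 0.1754]
tcp_rot: [[0.06, 0.998, 0.003], [0.998, -0.06, -0.002], [-0.002, 0.003, -1.0]]
wrist_force: [-0.2, -0.5, -0.5]
opening: 0.554
gripper_force: 45.6
basket diff px 9025 diff bbox (0, 0, 103, 117)
rz 0.001 shift cm 54.31 -9.45 -0.20 j7 0.55 t 17.2 F [-0.1 -0.5 -2.2] op 0.56 gf 46
```

```bash
cat >> h.py <<'E'
def bask2():
    s=snapshot("top")
    for im in(cv2.imread("pics/top0.png"),s["image"]):
        L=cv2.cvtColor(im,cv2.COLOR_BGR2LAB).astype(int)
        m=np.uint8((L[...,1]<TH))*255;m[:,170:]=0;m[:140]=0;m[285:]=0;m[:,:60]=0
        m=cv2.morphologyEx(m,cv2.MORPH_OPEN,np.ones((5,5)));cs=cv2.findContours(m,0,1)[0]
        c=max(cs,key=cv2.contourArea);r=cv2.minAreaRect(c);print(np.round(r[0],1),np.round(r[1],1),r[2])
        print(ray(s,r[0],.025).round(3))
TH=128
E
python3 -c "
from h import *
s=snapshot('top')
for im in(cv2.imread('pics/top0.png'),s['image']):
  L=cv2.cvtColor(im,cv2.COLOR_BGR2LAB);print([L[v,u].tolist() for u,v in((113,205),(120,180),(200,300),(120,280),(170,180))])
  g=cv2.cvtColor(im,cv2.COLOR_BGR2GRAY);print(g[205,62:165:2])
"
```

```text
[[131, 125, 132], [131, 125, 133], [116, 129, 136], [115, 130, 136], [115, 129, 135]]
[109 107 110 110 113  45  33  32  32  41  52 115 121 121 122 121 120 122
 122 121 121 120 121 121 121 121 121 121 121 122 121 121 122 123 122 122
 121 123 123 122 123 122 121  35  34  35  48 105 112 112 109 110]
[[160, 125, 133], [160, 125, 133], [56, 129, 132], [135, 129, 137], [141, 129, 137]]
[134 134 138 135 143  59  43  38  40  54  67 142 149 150 149 149 148 150
 150 149 149 149 148 150 150 150 151 150 151 150 151 152 151 151 151 152
 149 151 151 153 151 151 151  46  43  47  61 130 138 139 134 137]
```

```bash
python3 -m crank '[[[4.5,-0.79,0],[0,0,0],3.5],[[4.5,-0.79,0],[0,0,0],3.5],[[4.5,-0.79,0],[0,0,0],3.5],[[4.5,-0.79,0],[0,0,0],3.5],[[4.5,-0.79,0],[0,0,0],3.5],[[4.5,-0.79,0],[0,0,0],3.5],[[4.5,-0.79,0],[0,0,0],3.5],[[4.5,-0.79,0],[0,0,0],3.5],[[4.5,-0.79,0],[0,0,0],3.5],[[4.5,-0.79,0],[0,0,0],3.5],[[4.5,-0.79,0],[0,0,0],3.5],[[4.5,-0.79,0],[0,0,0],3.5]]'
python3 -m crank '[[[0,0,0],[0,0,0],3.5],[[0,0,0],[0,0,0],3.5]]'
python3 -c "
from h import *
bask2()
to(.578,.347,.048,-3.5)"
```

```text
clock: 18.5
position: [0.575, 0.3456, 0.1694]
tcp_rot: [[0.06, 0.998, -0.005], [0.998, -0.06, -0.002], [-0.003, -0.005, -1.0]]
wrist_force: [1.8, 0.3, -1.9]
opening: 0.558
gripper_force: 45.5
clock: 18.7
position: [0.5748, 0.3461, 0.169]
tcp_rot: [[0.056, 0.998, -0.005], [0.998, -0.056, -0.003], [-0.003, -0.005, -1.0]]
wrist_force: [0.7, -0.9, -0.5]
opening: 0.557
gripper_force: 45.5
[114.8 206. ] [65.1 98. ] 1.7357046604156494
[0.506 0.304 0.025]
[114.9 206. ] [63.1 99.7] 3.2704880237579346
[0.506 0.304 0.025]
rz 0.001 shift cm 0.37 0.18 12.18 j7 -0.30 t 18.8 F [ 0.5 -1.  -1.1] op 0.56 gf 45
```

```bash
python3 -m crank '[[[0,0,4],[0,0,0],3.5],[[0,0,4],[0,0,0],3.5],[[0,0,3],[0,0,0],3.5],[[0,0,1.3],[0,0,0],3.5],[[0,0,0],[0,0,0],3.5],[[0,0,0],[0,0,0],6],[[0,0,0],[0,0,0],6],[[0,0,0],[0,0,0],6],[[0,0,-4],[0,0,0],6],[[0,0,-4],[0,0,0],6.5],[[0,0,-4],[0,0,0],7.2]]'
python3 -c "
from h import *
to(.645,-.136,.16,-3.5)"
```

```text
clock: 19.85
position: [0.5777, 0.3444, 0.172]
tcp_rot: [[0.06, 0.998, 0.002], [0.998, -0.06, 0.001], [0.001, 0.002, -1.0]]
wrist_force: [0.9, 0.7, -0.4]
opening: 0.843
gripper_force: 0.0
rz 0.001 shift cm -47.54 9.65 1.20 j7 -0.30 t 19.9 F [ 0.9  0.7 -0.4] op 0.84 gf 0
```

```bash
python3 -m crank '[[[-4.75,0.96,0],[0,0,0],7.2],[[-4.75,0.96,0],[0,0,0],7.2],[[-4.75,0.96,0],[0,0,0],7.2],[[-4.75,0.96,0],[0,0,0],7.2],[[-4.75,0.96,0],[0,0,0],7.2],[[-4.75,0.96,0],[0,0,0],7.2],[[-4.75,0.96,0],[0,0,0],7.2],[[-4.75,0.96,0],[0,0,0],7.2],[[-4.75,0.96,0],[0,0,0],7.2],[[-4.75,0.96,0],[0,0,0],7.2],[[0,0,1],[0,0,0],7.2],[[0,0,0],[0,0,0],7.2]]'
python3 -c "
from h import *
to(.645,-.136,.046,-3.5)"
```

```text
clock: 21.05
position: [0.6439, -0.1384, 0.1594]
tcp_rot: [[0.065, 0.998, -0.0], [0.998, -0.065, -0.0], [-0.0, -0.0, -1.0]]
wrist_force: [-0.9, 0.9, -0.7]
opening: 0.84
gripper_force: 0.0
rz -0.004 shift cm 0.25 0.10 11.34 j7 0.46 t 21.1 F [-0.9  0.9 -0.7] op 0.84 gf 0
```

```bash
python3 -m crank '[[[0.2,0.1,4],[0,0,0],7.2],[[0,0,4],[0,0,0],7.2],[[0,0,3.3],[0,0,0],7.2],[[0,0,0],[0,0,0],7.2],[[0,0,0],[0,0,0],7.2],[[0,0,0],[0,0,0],3.5],[[0,0,0],[0,0,0],3.5],[[0,0,0],[0,0,0],3.5],[[0,0,0],[0,0,0],3.5],[[0,0,0],[0,0,0],3.5]]' 40
python3 -m crank '[[[0,0,-0.8],[0,0,0],3.5],[[0,0,-0.8],[0,0,0],3.5],[[0,0,-1.4],[0,0,0],3.5],[[0,0,-2],[0,0,0],3.5],[[0,0,-3],[0,0,0],3.5],[[0,0,-3],[0,0,0],3.5],[[0,0,-3],[0,0,0],3.5],[[0,0,0],[0,0,0],3.5]]'
python3 -c "
from h import *
bask2()
to(.578,.256,.19,-3.5)"
```

```text
clock: 22.05
position: [0.648, -0.1341, 0.0495]
tcp_rot: [[0.059, 0.998, 0.005], [0.998, -0.059, -0.001], [-0.0, 0.005, -1.0]]
wrist_force: [0.2, 0.9, 6.3]
opening: 0.554
gripper_force: 42.2
clock: 22.85
position: [0.6476, -0.1358, 0.1926]
tcp_rot: [[0.06, 0.998, 0.008], [0.998, -0.06, -0.003], [-0.003, 0.008, -1.0]]
wrist_force: [1.1, -0.3, -1.5]
opening: 0.556
gripper_force: 44.3
[114.8 206. ] [65.1 98. ] 1.7357046604156494
[0.506 0.304 0.025]
[115.1 206.5] [ 63.8 100.5] 3.122130870819092
[0.505 0.304 0.025]
rz 0.000 shift cm 38.61 -9.22 -0.04 j7 0.45 t 22.9 F [-0.2 -0.6 -2.7] op 0.56 gf 44
```

```bash
python3 -m crank '[[[3.86,-0.92,0],[0,0,0],3.5],[[3.86,-0.92,0],[0,0,0],3.5],[[3.86,-0.92,0],[0,0,0],3.5],[[3.86,-0.92,0],[0,0,0],3.5],[[3.86,-0.92,0],[0,0,0],3.5],[[3.86,-0.92,0],[0,0,0],3.5],[[3.86,-0.92,0],[0,0,0],3.5],[[3.86,-0.92,0],[0,0,0],3.5],[[3.86,-0.92,0],[0,0,0],3.5],[[3.86,-0.92,0],[0,0,0],3.5],[[0,0,0],[0,0,0],3.5],[[0,0,0],[0,0,0],3.5]]'
python3 -c "
from h import *
to(.578,.256,.050,-3.5)"
```

```text
clock: 24.1
position: [0.5752, 0.2586, 0.1844]
tcp_rot: [[0.056, 0.998, -0.004], [0.998, -0.056, -0.002], [-0.002, -0.004, -1.0]]
wrist_force: [0.2, -1.1, -1.0]
opening: 0.556
gripper_force: 44.2
rz 0.005 shift cm -0.24 0.30 13.44 j7 -0.18 t 24.1 F [ 0.2 -1.1 -1. ] op 0.56 gf 44
```

```bash
python3 -m crank '[[[-0.2,0.3,4],[0,0,0],3.5],[[0,0,4],[0,0,0],3.5],[[0,0,3.5],[0,0,0],3.5],[[0,0,1.9],[0,0,0],3.5],[[0,0,0],[0,0,0],3.5],[[0,0,0],[0,0,0],6],[[0,0,0],[0,0,0],6],[[0,0,0],[0,0,0],6],[[0,0,-4],[0,0,0],6],[[0,0,-4],[0,0,0],6.5],[[0,0,-4],[0,0,0],7.2],[[0,0,0],[0,0,0],7.2]]'
python3 -c "
from h import *
to(.649,-.071,.165,-3.5)"
```

```text
clock: 25.3
position: [0.5846, 0.2552, 0.1801]
tcp_rot: [[0.06, 0.998, 0.013], [0.998, -0.06, 0.005], [0.005, 0.013, -1.0]]
wrist_force: [0.5, 0.4, 0.7]
opening: 0.841
gripper_force: 0.0
rz 0.001 shift cm -32.17 8.42 1.51 j7 -0.16 t 25.3 F [0.5 0.4 0.7] op 0.84 gf 0
```

```bash
python3 -m crank '[[[-4,1.05,0],[0,0,0],7.2],[[-4,1.05,0],[0,0,0],7.2],[[-4,1.05,0],[0,0,0],7.2],[[-4,1.05,0],[0,0,0],7.2],[[-4,1.05,0],[0,0,0],7.2],[[-4,1.05,0],[0,0,0],7.2],[[-4,1.05,0],[0,0,0],7.2],[[-4,1.05,0],[0,0,0],7.2],[[0,0,1.5],[0,0,0],7.2],[[0,0,0],[0,0,0],7.2]]'
python3 -c "
from h import *
to(.649,-.071,.046,-3.5)"
```

```text
clock: 26.3
position: [0.6431, -0.0712, 0.1555]
tcp_rot: [[0.064, 0.998, -0.004], [0.998, -0.064, 0.001], [0.0, -0.004, -1.0]]
wrist_force: [0.8, 1.0, -0.7]
opening: 0.844
gripper_force: 0.0
rz -0.003 shift cm 0.06 0.59 10.95 j7 0.37 t 26.3 F [ 0.8  1.  -0.7] op 0.84 gf 0
```

```bash
python3 -m crank '[[[0,0.3,4],[0,0,0],7.2],[[0,0,4],[0,0,0],7.2],[[0,0,2.9],[0,0,0],7.2],[[0,0,0],[0,0,0],7.2],[[0,0,0],[0,0,0],7.2],[[0,0,0],[0,0,0],3.5],[[0,0,0],[0,0,0],3.5],[[0,0,0],[0,0,0],3.5],[[0,0,0],[0,0,0],3.5],[[0,0,0],[0,0,0],3.5]]' 40
python3 -m crank '[[[0,0,-0.8],[0,0,0],3.5],[[0,0,-0.8],[0,0,0],3.5],[[0,0,-1.4],[0,0,0],3.5],[[0,0,-2],[0,0,0],3.5],[[0,0,-3],[0,0,0],3.5],[[0,0,-3],[0,0,0],3.5],[[0,0,-3],[0,0,0],3.5],[[0,0,0],[0,0,0],3.5]]'
python3 -c "
from h import *
bask2()
to(.448,.347,.19,-3.5)"
```

```text
clock: 27.3
position: [0.65, -0.0699, 0.0513]
tcp_rot: [[0.06, 0.998, 0.006], [0.998, -0.06, -0.0], [0.0, 0.006, -1.0]]
wrist_force: [1.7, 0.1, 6.0]
opening: 0.558
gripper_force: 44.4
clock: 28.1
position: [0.6495, -0.0713, 0.1938]
tcp_rot: [[0.06, 0.998, 0.008], [0.998, -0.06, -0.002], [-0.001, 0.008, -1.0]]
wrist_force: [0.4, 0.3, -1.6]
opening: 0.557
gripper_force: 44.3
[114.8 206. ] [65.1 98. ] 1.7357046604156494
[0.506 0.304 0.025]
[ 92.1 210.3] [18.2 46.4] 3.2704875469207764
[0.496 0.361 0.025]
rz 0.001 shift cm 40.47 -22.54 0.10 j7 0.35 t 28.1 F [ 0.4  0.7 -2. ] op 0.56 gf 44
```

```bash
python3 -c "
from h import *
cv2.imwrite('pics/b1.png',cv2.resize(snapshot('top')['image'][130:270,50:250],None,fx=3,fy=3))"
```

```text
(no output)
```

View pics/b1.png

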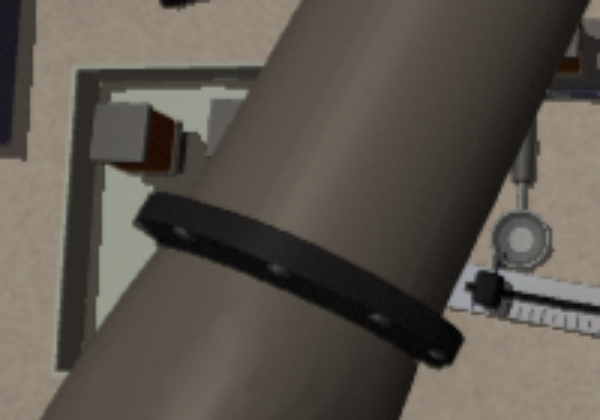

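The basket hasn't moved, with its top-left corner still at (75,153), and the first cassette stands inside it. I'll continue.

```bash
python3 -m crank '[[[4.05,-2.25,0],[0,0,0],3.5],[[4.05,-2.25,0],[0,0,0],3.5],[[4.05,-2.25,0],[0,0,0],3.5],[[4.05,-2.25,0],[0,0,0],3.5],[[4.05,-2.25,0],[0,0,0],3.5],[[4.05,-2.25,0],[0,0,0],3.5],[[4.05,-2.25,0],[0,0,0],3.5],[[4.05,-2.25,0],[0,0,0],3.5],[[4.05,-2.25,0],[0,0,0],3.5],[[4.05,-2.25,0],[0,0,0],3.5],[[0,0,0],[0,0,0],3.5],[[0,0,0],[0,0,0],3.5]]'
python3 -c "
from h import *
to(.448,.347,.051,-3.5)"
```

```text
clock: 29.4
position: [0.4446, 0.3491, 0.186]
tcp_rot: [[0.055, 0.998, -0.004], [0.998, -0.055, -0.003], [-0.004, -0.004, -1.0]]
wrist_force: [0.1, -0.9, -2.7]
opening: 0.557
gripper_force: 44.2
rz 0.006 shift cm -0.19 0.35 13.50 j7 -0.44 t 29.4 F [ 0.1 -0.9 -2.7] op 0.56 gf 44
```

```bash
python3 -m crank '[[[-0.2,0.3,4],[0,0,0],3.5],[[0,0,4],[0,0,0],3.5],[[0,0,3.5],[0,0,0],3.5],[[0,0,2],[0,0,0],3.5],[[0,0,0],[0,0,0],3.5],[[0,0,0],[0,0,0],6],[[0,0,0],[0,0,0],6],[[0,0,0],[0,0,0],6],[[0,0,-4],[0,0,0],6],[[0,0,-4],[0,0,0],6.5],[[0,0,-4],[0,0,0],7.2],[[0,0,0],[0,0,0],7.2]]'
python3 -c "
from h import *
to(.652,-.006,.165,-3.5)"
```

```text
clock: 30.6
position: [0.4545, 0.3477, 0.1805]
tcp_rot: [[0.06, 0.998, 0.011], [0.998, -0.06, 0.009], [0.009, 0.01, -1.0]]
wrist_force: [0.4, -0.0, 0.1]
opening: 0.847
gripper_force: 0.0
rz 0.001 shift cm -34.10 21.87 1.55 j7 -0.43 t 30.6 F [ 0.4 -0.   0.1] op 0.85 gf 0
```

```bash
python3 -m crank '[[[-3.8,2.42,0],[0,0,0],7.2],[[-3.8,2.42,0],[0,0,0],7.2],[[-3.8,2.42,0],[0,0,0],7.2],[[-3.8,2.42,0],[0,0,0],7.2],[[-3.8,2.42,0],[0,0,0],7.2],[[-3.8,2.42,0],[0,0,0],7.2],[[-3.8,2.42,0],[0,0,0],7.2],[[-3.8,2.42,0],[0,0,0],7.2],[[-3.8,2.42,1],[0,0,0],7.2],[[0,0,0],[0,0,0],7.2],[[0,0,0],[0,0,0],7.2]]'
python3 -c "
from h import *
to(.652,-.006,.048,-3.5)"
```

```text
clock: 31.7
position: [0.6469, -0.0106, 0.1629]
tcp_rot: [[0.064, 0.998, -0.001], [0.998, -0.064, -0.0], [-0.0, -0.001, -1.0]]
wrist_force: [0.4, 1.8, 0.3]
opening: 0.846
gripper_force: 0.0
rz -0.003 shift cm 0.49 0.48 11.49 j7 0.27 t 31.7 F [0.4 1.8 0.3] op 0.85 gf 0
```

```bash
python3 -m crank '[[[0.4,0.3,4],[0,0,0],7.2],[[0,0,4],[0,0,0],7.2],[[0,0,3.5],[0,0,0],7.2],[[0,0,0],[0,0,0],7.2],[[0,0,0],[0,0,0],7.2],[[0,0,0],[0,0,0],3.5],[[0,0,0],[0,0,0],3.5],[[0,0,0],[0,0,0],3.5],[[0,0,0],[0,0,0],3.5],[[0,0,0],[0,0,0],3.5]]' 40
python3 -m crank '[[[0,0,-0.8],[0,0,0],3.5],[[0,0,-0.8],[0,0,0],3.5],[[0,0,-1.4],[0,0,0],3.5],[[0,0,-2],[0,0,0],3.5],[[0,0,-3],[0,0,0],3.5],[[0,0,-3],[0,0,0],3.5],[[0,0,-3],[0,0,0],3.5],[[0,0,0],[0,0,0],3.5]]'
python3 -c "
from h import *
im=snapshot('top')['image'];L=cv2.cvtColor(im,cv2.COLOR_BGR2GRAY);print(L[205,66:90],L[145:160,80])
to(.448,.256,.19,-3.5)"
```

```text
clock: 32.7
position: [0.6531, -0.0047, 0.0517]
tcp_rot: [[0.059, 0.998, 0.007], [0.998, -0.059, 0.0], [0.001, 0.007, -1.0]]
wrist_force: [0.2, 0.4, 7.3]
opening: 0.559
gripper_force: 43.8
clock: 33.5
position: [0.6524, -0.0062, 0.1939]
tcp_rot: [[0.06, 0.998, 0.008], [0.998, -0.06, -0.001], [-0.0, 0.008, -1.0]]
wrist_force: [1.1, -0.9, -1.5]
opening: 0.56
gripper_force: 43.8
[75 75 78 78 79 79 79 78 80 81 82 81 81 81 82 82 80 83 84 84 84 85 87 88] [131 132 131 131 134 135 137 138  67  44  42  43  43  41  42]
rz 0.001 shift cm 24.87 -21.87 0.10 j7 0.25 t 33.5 F [-0.2 -0.1 -2.2] op 0.56 gf 44
```

```bash
python3 -m crank '[[[3.55,-3.12,0],[0,0,0],3.5],[[3.55,-3.12,0],[0,0,0],3.5],[[3.55,-3.12,0],[0,0,0],3.5],[[3.55,-3.12,0],[0,0,0],3.5],[[3.55,-3.12,0],[0,0,0],3.5],[[3.55,-3.12,0],[0,0,0],3.5],[[3.55,-3.12,0],[0,0,0],3.5],[[0,0,0],[0,0,0],3.5],[[0,0,0],[0,0,0],3.5]]'
python3 -c "
from h import *
im=snapshot('top')['image'];L=cv2.cvtColor(im,cv2.COLOR_BGR2GRAY);print(L[160,66:90],L[145:160,80])
to(.448,.256,.051,-3.5)"
```

```text
clock: 34.45
position: [0.4445, 0.2577, 0.1867]
tcp_rot: [[0.055, 0.998, -0.004], [0.998, -0.055, -0.002], [-0.002, -0.004, -1.0]]
wrist_force: [0.8, -1.0, -2.0]
opening: 0.564
gripper_force: 43.7
[120 117 117 114 116 115 115 124 127  56  35  35  34  33  35  34  35  45
  55  55  56  72  74  74] [113 115 114 114 117 118 119 121  58  38  35  35  33  34  34]
rz 0.002 shift cm 0.03 0.20 13.61 j7 -0.34 t 34.5 F [ 0.4  0.4 -1.9] op 0.56 gf 44
```

Basket edges are unchanged, so I'll place the last cassette.

```bash
python3 -m crank '[[[0,0.2,4],[0,0,0],3.5],[[0,0,4],[0,0,0],3.5],[[0,0,3.5],[0,0,0],3.5],[[0,0,2],[0,0,0],3.5],[[0,0,0],[0,0,0],3.5],[[0,0,0],[0,0,0],6],[[0,0,0],[0,0,0],6],[[0,0,0],[0,0,0],6],[[0,0,-4],[0,0,0],6],[[0,0,-4],[0,0,0],6],[[0,0,-4],[0,0,0],6],[[0,0,-4],[0,0,0],6]]'
python3 -m crank '[[[-4,1,0],[0,0,0],6],[[-4,1,0],[0,0,0],6],[[-4,1,0],[0,0,0],6],[[-4,1,0],[0,0,0],6],[[-4,1,0],[0,0,0],6],[[-4,1,0],[0,0,0],6],[[0,0,0],[0,0,0],6]]'
python3 -c "
from h import *
to(.4447,-.2932,.17,-34)
o=np.hstack([snapshot('top')['image'][100:300,50:400]]);cv2.imwrite('pics/f1.png',cv2.resize(o,None,fx=2.2,fy=2.2))"
```

```text
clock: 35.7
position: [0.4492, 0.2562, 0.2158]
tcp_rot: [[0.06, 0.998, 0.001], [0.998, -0.06, 0.001], [0.001, 0.001, -1.0]]
wrist_force: [0.9, 0.7, -0.1]
opening: 0.701
gripper_force: 0.0
clock: 36.4
position: [0.4951, 0.0046, 0.2151]
tcp_rot: [[0.073, 0.997, 0.003], [0.997, -0.073, -0.003], [-0.003, 0.004, -1.0]]
wrist_force: [0.2, 0.4, -0.4]
opening: 0.702
gripper_force: 0.0
rz 0.520 shift cm -27.51 12.47 4.51 j7 0.14 t 36.4 F [ 0.2  0.4 -0.4] op 0.70 gf 0
```

View pics/f1.png

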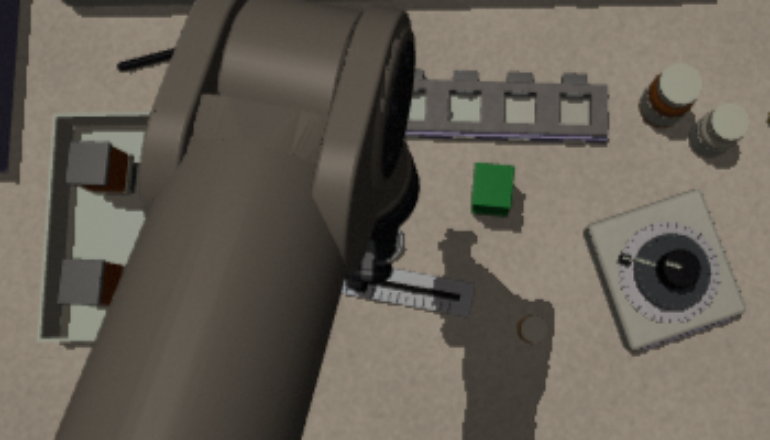

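The wells are empty, both visible cassettes stand in the basket, and the line nearly meets the mark. I'll re-measure the wheel, now that it is clear of the arm's shadow.

Run:
```python
from h import *
s=snapshot("top");g=cv2.cvtColor(s["image"],cv2.COLOR_BGR2GRAY).astype(float)
m=np.uint8(g<90)*255; m[:, :337]=0;m[:,388:]=0;m[:195]=0;m[255:]=0
m=cv2.morphologyEx(m,cv2.MORPH_CLOSE,np.ones((5,5)));m=cv2.morphologyEx(m,cv2.MORPH_OPEN,np.ones((9,9)))
e=cv2.fitEllipse(max(cv2.findContours(m,0,1)[0],key=cv2.contourArea));print(e)
print(g[213:222,330:348].astype(int))
for c in((355.65,223.3),e[0]):
 C=ray(s,c,.064)[:2]
 for u in range(340,347):
  w=np.clip(g[215:222,u]-g[221,u]-12,0,None);v=(w*np.arange(215,222)).sum()/w.sum();P=ray(s,(u,v),.064)[:2]-C;print(u,v.round(2),np.arctan2(P[1],P[0]).round(3),end=" | ")
 for u in(333,334,335):
  w=np.clip(g[216:219,u]-40,0,None);v=(w*np.arange(216,219)).sum()/w.sum();P=ray(s,(u,v),.063)[:2]-C;print("mark",v,np.arctan2(P[1],P[0]).round(3))
```

```text
((355.58892822265625, 223.1630859375), (34.42689514160156, 38.902462005615234), 167.45364379882812)
[[138 136 128 125 136 137 138 138 140 136 102  47  45  47  47  48  49  49]
 [138 137  85 126 133 131 136 139 139 134  56  48  48  49  48  48  47  49]
 [136 127  63  46  93  94 123 137 139 107  49  45  46  48  48  48  46  49]
 [136  59  19  65  52  51  47 129 135  70  53  47  47  47  46  47  47  46]
 [134  46  26 107 105 106  71 122  99  95  84  76  66  53  50  49  48  48]
 [104  33  19  20  35  39  99  83  54  88 112 136 119  87  90  70  50  53]
 [ 94  56  24  20  16  20  33 130  57  45  47  68 110 108 135 112  73  79]
 [137 121  80  74  36  40  77 130  55  44  48  47  47  48  68  62 103 107]
 [136 125 136 140  92  79 136 134  52  48  51  47  49  47  48  50  47  47]]
340 217.7 1.198 | 341 217.92 1.189 | 342 218.39 1.196 | 343 218.64 1.188 | 344 218.81 1.172 | 345 218.86 1.145 | 346 219.76 1.189 | mark 216.72826086956522 1.258
mark 216.84415584415584 1.25
mark 216.85714285714286 1.237
340 217.7 1.204 | 341 217.92 1.196 | 342 218.39 1.204 | 343 218.64 1.196 | 344 218.81 1.181 | 345 218.86 1.154 | 346 219.76 1.2 | mark 216.72826086956522 1.263
mark 216.84415584415584 1.255
mark 216.85714285714286 1.242
```

The line is about 2.3 mm from the mark, inside the 5 mm tolerance and approached anticlockwise, so I'll leave the wheel as it is. I'll move the arm aside for a final check of the basket and dock.

```bash
python3 -m crank '[[[-4,0,-1],[0,0,0],6],[[-4,0,-1],[0,0,0],6],[[-4,0,-1],[0,0,0],6],[[-4,0,-1],[0,0,0],6],[[-4,0,0],[0,0,0],6],[[-4,0,0],[0,0,0],6],[[0,0,0],[0,0,0],6],[[0,0,0],[0,0,0],6],[[0,0,0],[0,0,0],6]]'
python3 -c "
from h import *
bask2()
o=snapshot('top')['image'][100:300,50:400];cv2.imwrite('pics/f2.png',cv2.resize(o,None,fx=2.2,fy=2.2))"
```

```text
clock: 37.4
position: [0.4815, -0.2237, 0.2531]
tcp_rot: [[0.056, 0.998, 0.0], [0.998, -0.056, 0.002], [0.002, -0.0, -1.0]]
wrist_force: [0.4, -0.1, -0.1]
opening: 0.704
gripper_force: 0.0
[114.8 206. ] [65.1 98. ] 1.7357046604156494
[0.506 0.304 0.025]
[115.  202.5] [37. 64.] 90.0
[0.515 0.304 0.025]
```

View pics/f2.png

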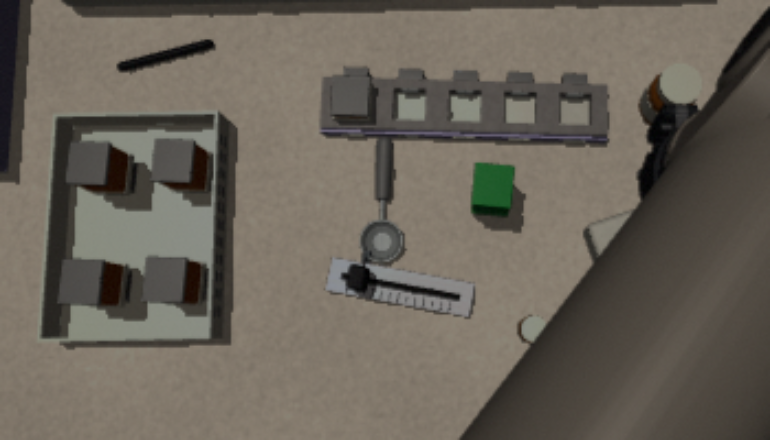

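All four cassettes stand in the basket, the squat cassette is plugged in, and the guide is at its mark. The arm touches nothing, so I'll hand in.

```bash
python3 -c "
from rig import job
print(job.sign_off())"
```

```text
the job is handed in; nothing more can be done
None
```

The changeover is done and handed in (no verdict was returned): all four tall cassettes are standing in the basket, the squat one is still plugged in, the guide grip is about 1 mm from its mark, and the wheel's line stopped about 2.3 mm from the set mark after an anticlockwise return.

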